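# Hang the bisque mug at the blow-off station and hold the air lever at half

## Robot

A 6-joint arm with a two-finger parallel gripper is mounted at the origin on the work surface. World frame = base frame: x ahead of the robot, y to its left, z up, the work surface at z = 0. Lengths are in m, angles in rad, forces in N, time in s.
With the tool pointing down it reaches from about 0.35 to 0.975 m from the base axis. Payload 4.9 kg.
Tool frame: the origin (TCP) lies midway between the tips of the shut fingers; the grasp point (between the pads) lies 19 mm behind it (manip.pinch_z is the distance from the TCP to the grasp point, in m); z points along the fingers, y is the direction in which the jaws open and shut (so a half turn about z gives the same grasp; the last joint's range is limited). The gripper opens to 85 mm and grips with 20 to 120 N. Pads are 22 mm wide; open, the fingers measure 114 mm over their backs; the gripper's body (76 mm by 85 mm) begins 54 mm behind the grasp point. The pads swing forward as they close: fully open they stand 13 mm farther back than shut.
Start: joints at [-1.268, 0.053, 1.613, -0, 1.476, -0.119], TCP at [0.256, -0.57, 0.231] pointing down, gripper open.
Joint ranges: [-3.01, 3.01], [-1.01, 2.22], [0.06, 2.58], [-1.02, 4.17], [0.09, 2.62], [-3.14, 3.14]. Speed limits (rad/s): [2.57, 2.57, 3.14, 3.14, 3.14, 3.14].

## Interface

Orientations are given as a unit quaternion [w, x, y, z].
In Python, from plant import manip gives the robot as it stands.
- The arm moves only by the tool drive_tool, never from a script. Its argument "commands" is text: rows parted by semicolons, each of 5 numbers parted by spaces: the finger opening in mm, from 0 to 85.4, then the shift along the tool's x, y, z in units of 30 mm (1.0 is 30 mm), then the turn about the tool's z in degrees. A call has exactly 8 rows; each row shifts and turns the commanded pose from where the row before left it, along the tool's axes as they then stand; what a row does not reach is not made up. A row lasts 1/8 s, in which the tool goes at most 62.5 mm and 10.7 degrees, less where a joint would pass 70% of its speed; a pose out of reach is approached as far as the arm can. A call is refused whole if a number of a shift passes 1 or a number of a turn 10.7, either way. A call with a gripper value outside its range is refused whole. The fingers move at their own pace and stop on an object; the grip force is fixed at half the most. Time passes only in rows, so rows that do not move let the fingers close, or fill a call up. It gives the time, the measured TCP pose, the force and the opening at its end, in the units of the state.
- manip.state(): the state, without advancing time (a new reading comes with each control period).
- manip.grab_frame(name): name is "side" or "top"; returns the picture (384x512x3 uint8, red, green, blue); there is no depth.
- manip.camera_params(name): a dict with "fx", "fy", "cx", "cy" (pixels), "xyz" and "orientation" of the camera in the world. Camera axes: x right, y down, z forward; pixel columns grow to the right and rows downward; lengths in m; the calibration is good to about 2 mm. A picture is of the moment at which its call begins. camera_params takes no time and is no camera call.
- manip.job_done(): hands the job in, once; it reports no verdict.
The state is a dict: "time": time; "joint_pos": joint angles; "joint_vel": joint speeds; "joint_efforts": joint torques, N m; "tool_pos": TCP position; "tool_rot": TCP orientation; "contact_force": force on the tool from outside, world axes, zero at the start; "ft_torque": the same for the moment, N m; "gripper_width": opening from 0.0 (shut) to 1.0 (fully open).
Only numpy, scipy, OpenCV 4.12 (cv2) and the standard library are available. Lean on these libraries where they do the work, as an engineer would, in place of code of your own. Each camera call takes 0.05 s, during which the arm holds its last target. There are 200 camera calls.

## Task

Blow the dust out of the unglazed white mug: hang it by its handle on the yellow hook over the dust tray, mouth towards the orange air nozzle, and let go of it. Then press the red spring lever of the air valve down until it is level, half of its travel, never down to its bottom stop, and finish while still holding it there with the mug hanging on the hook. Leave the other pots, jars, bottles and the mould standing where they are.

Things in the scene. Friction and masses are not known exactly. Their poses are not given: they have to be found in the camera images.
- mug: the unglazed off-white mug to clean, standing upright on the bench at the start: outside 66 mm across (straight wall from 8 mm up), 82 mm high, wall 4 mm, about 230 g. Origin: centre of its underside; z to the mouth; its D-shaped handle points to its +y (5 mm radius bar in the y-z plane, reaching to y = 67 mm)
- mug_loop (a point): the middle of the opening of the mug's handle, 45 mm from the mug's axis along its +y, 43 mm above its underside; the opening is 24 mm wide (y = 33 to 57) and 34 mm high (z = 28 to 62). A bar through it runs along the mug's x. Hung and let go, the mug swings for some seconds, then hangs handle up, mouth to the nozzle; this point then rests about 10 mm from the hook's seat
- mug_mouth (a point): the centre of the mug's mouth, at the rim, 82 mm above its underside on its axis
- station: fixed blow-off station: grey slotted dust tray (x -100 to +100, y -125 to +85, 45 mm high); steel post at x = +88, y = 0, 215 mm high, its yellow hook running to -x; blue hose with orange air nozzle at x = 0, y -98 to -138 mm, 180 mm high, pointing to +y. Origin: on the bench below the hook's seat. Bring the mug on with its axes along the station's (handle to +y), so its mouth swings to face the nozzle
- hook_seat (a point): the low point of the hook where the handle rests, on the centreline of the 9 mm round bar (steel coated in yellow vinyl), 195 mm above the bench. From here the bar runs 42 mm to the station's -x and ends in a tip turned up 12 mm above the seat (centreline); to +x it rises 6 mm within 28 mm, then goes level to the post
- valve: the hand-lever air valve, fixed to the bench: aluminium block with a dial gauge (125 mm high) on a steel foot. Origin on the bench straight below the lever's pivot, which is 85 mm up and lies along y; the lever points to the valve's -x
- lever_pad (a point): the middle of the upper face of the lever's red flat pad (65 mm long, 34 mm wide, 12 mm thick), 112.5 mm from the pivot; it moves with the lever. At rest it is about 129 mm above the bench, 103 mm to -x of the pivot; when the lever is level 91 mm above the bench
- lever (a joint): angle of the air lever (rad): 0 at rest, tilted 20 degrees up; 0.35 level, half travel (half air); 0.70 bottom stop (full air). A spring returns it; pressing at the pad takes about 5 N to start, 8 N at level and 12 N at the bottom
- blue_mug: dark blue glazed mug of the same shape, 66 mm across, 82 mm high, handle to its +y; not to be moved. Origin: centre of underside
- tumbler: red-brown clay tumbler without a handle, 68 mm across the mouth, 105 mm high; not to be moved. Origin: centre of underside
- pink_jar: pink glaze jar, 64 mm across, 85 mm high; not to be moved. Origin: centre of underside
- white_bottle: white bottle, 68 mm across, 175 mm high; not to be moved. Origin: centre of underside
- spray_bottle: blue trigger spray bottle, 72 mm across, 172 mm high; not to be moved. Origin: centre of underside
- mould: plaster mould block 120 x 120 x 60 mm with a round hollow; not to be moved. Origin: centre of underside

How it is judged:
On the way, in this order (a step that is already met when the one before it is completed fails the run):
1. the mug hangs by its handle on the hook, mouth towards the nozzle, and is let go (distance between mug_loop and hook_seat below 0.026 m and angle between the x axis of mug and the x axis of station, either way round below 0.6 rad and height (world z) of mug_loop above 0.165 m and y of mug_mouth in the frame of station below -0.015 m and contact force between mug and station above 0.5 N and contact force between mug and the fingers below 0.05 N and contact force between mug and the arm below 0.05 N), for 0.4 s.
2. the robot presses the air lever level (0.24 to 0.46 rad) with the mug hanging (all of step 1 and value of joint lever between 0.24 and 0.46 rad and (contact force between valve and the fingers above 2 N or contact force between valve and the arm above 2 N)), for 0.5 s.
At the end, for the whole second after the job is handed in: the robot holds the air lever still with over 2 N, within 6 degrees of level (0.24 to 0.46 rad); the mug hangs by its handle (it may still sway), untouched, the hook through its handle (loop middle within 26 mm of the seat) and its mouth 15 mm or more from the hook towards the nozzle (all of step 2 and velocity of joint lever between -0.1 and 0.1 rad/s); the arm keeps its last pose, push and grip.
It fails at once if the air lever is pushed close to its bottom stop (past 0.64 rad) (value of joint lever above 0.64 rad).
It fails at once if another pot, jar, bottle or the mould is shifted by more than 25 mm or tipped over (distance of any of blue_mug, tumbler, pink_jar, white_bottle, spray_bottle, mould from where it was at the start of the episode above 0.025 m or angle between any of blue_mug, tumbler, pink_jar, white_bottle, spray_bottle, mould's own z axis and vertical above 0.4 rad).
It also fails if it takes over 61 s, if anything falls off the work surface, if the arm or the gripper's body presses on something with over 40 N, if the wrist force passes 120 N, or if a joint passes its speed limit or range.

## Working session

There is one attempt and no reset: what is moved stays moved. The work goes in short steps, Python scripts to look and compute and a tool call to move; the robot and the scene stay as the last step left them, time stands still between calls to the robot, and variables do not carry over. Pictures are saved under pics/ and viewed, about 8 in all and at most 12, crops included, and the job is handed in when it is done.

Besides the shell and the picture viewer there is one more tool, called in YAML: its name, and indented under it one key for each argument. drive_tool: Moves the arm, as the interface text tells. Its arguments: {"type":"object","properties":{"commands":{"type":"string"}},"required":["commands"]}

```bash
mkdir -p pics; ls
python3 - <<'E'
from plant import manip
import cv2
for n in("side","top"):
    cv2.imwrite(f"pics/{n}0.png",manip.grab_frame(n)[:,:,::-1]); print(n,manip.camera_params(n))
print(manip.state(),manip.pinch_z)
E
```

```text
pics
side {'fx': 443.8909479948846, 'fy': 443.8909479948846, 'cx': 256.6686033286578, 'cy': 188.66229555838208, 'xyz': array([-0.2782723 ,  0.98207798,  1.13079473]), 'orientation': array([ 0.13965783, -0.3014862 ,  0.84813681, -0.41263266])}
top {'fx': 396.14781797164414, 'fy': 396.14781797164414, 'cx': 257.1939016759487, 'cy': 192.62924952535738, 'xyz': array([0.27425252, 0.01990666, 1.68883306]), 'orientation': array([ 0.05546742, -0.70355441,  0.70571597, -0.06244611])}
{'time': 0.1, 'joint_pos': array([-1.26800230e+00,  5.33248082e-02,  1.61415048e+00,  1.13028907e-05,
        1.47598100e+00, -1.19018597e-01]), 'joint_vel': array([-0.00050278, -0.00116763, -0.00155521, -0.00093435, -0.00021297,
        0.00065283]), 'joint_efforts': array([ 1.07827407e-04, -3.94903851e+01, -3.71362782e+01, -1.03080063e-04,
        3.93295442e-03,  1.71600163e-05]), 'tool_pos': array([ 0.25571018, -0.56968713,  0.2301686 ]), 'tool_rot': array([-9.28404348e-04,  9.77841272e-01,  2.09345594e-01, -7.99004706e-05]), 'contact_force': array([ 1.02532377, -0.11278244,  0.37808039]), 'ft_torque': array([-0.02159494,  0.0210111 , -0.06089467]), 'gripper_width': 1.0013727647141395} 0.0187
```

View pics/side0.png

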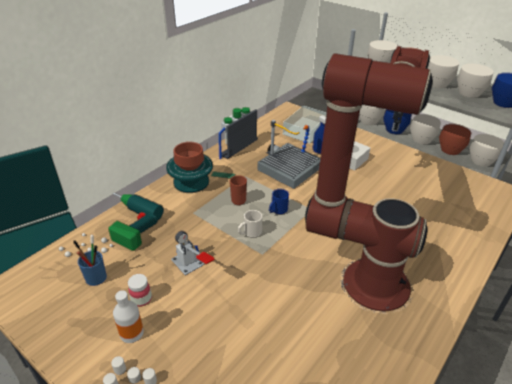

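View pics/top0.png

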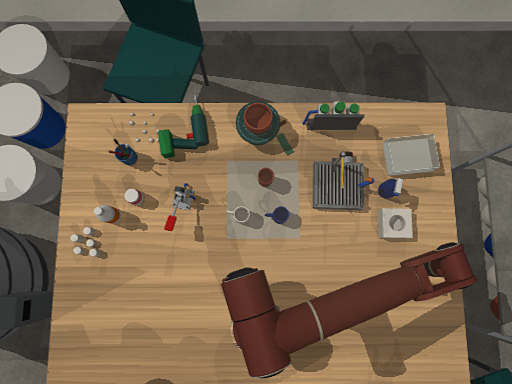

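```bash
cat > h.py <<'E'
import numpy as np,cv2
from scipy.spatial.transform import Rotation as R
from plant import manip
P={n:manip.camera_params(n) for n in("side","top")}
def rot(n): return R.from_quat(P[n]["orientation"],scalar_first=True).as_matrix()
def ray(n,uv):
    p=P[n];d=rot(n)@np.array([(uv[0]-p["cx"])/p["fx"],(uv[1]-p["cy"])/p["fy"],1]);return np.array(p["xyz"]),d/np.linalg.norm(d)
def plane(n,uv,z):
    o,d=ray(n,uv);return o+d*(z-o[2])/d[2]
def proj(n,X):
    p=P[n];c=rot(n).T@(np.asarray(X)-p["xyz"]);return np.array([p["fx"]*c[0]/c[2]+p["cx"],p["fy"]*c[1]/c[2]+p["cy"]])
def tri(a,b):
    (o,d),(q,e)=ray("top",a),ray("side",b)
    s=np.linalg.lstsq(np.c_[d,-e],q-o,rcond=None)[0];x,y=o+d*s[0],q+e*s[1];return (x+y)/2,np.linalg.norm(x-y)
def crop(n,u,v,w,h,k,f,im=None):
    im=manip.grab_frame(n) if im is None else im
    cv2.imwrite(f,cv2.resize(im[v:v+h,u:u+w,::-1],None,fx=k,fy=k,interpolation=cv2.INTER_CUBIC))
E
python3 - <<'E'
from h import *
a=cv2.imread("pics/top0.png")[:,:,::-1];b=cv2.imread("pics/side0.png")[:,:,::-1]
crop("top",220,145,180,100,4.4,"pics/t1.png",a); crop("side",165,110,180,150,4,"pics/s1.png",b)
t=cv2.resize(a[175:240,155:215,::-1],None,fx=6,fy=6,interpolation=2);s=cv2.resize(b[222:282,165:225,::-1],None,fx=6,fy=6,interpolation=2)
s=cv2.copyMakeBorder(s,0,30,0,0,0);cv2.imwrite("pics/v1.png",np.hstack([t,s]))
E
```

```text
(no output)
```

View pics/t1.png

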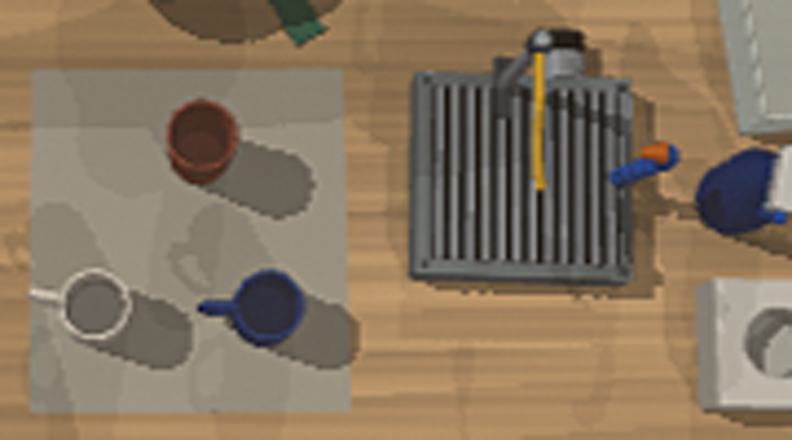

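View pics/s1.png

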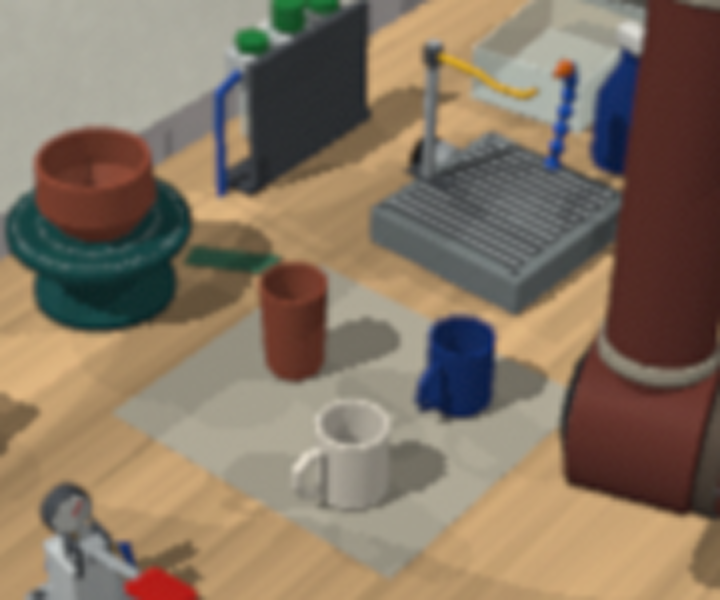

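View pics/v1.png

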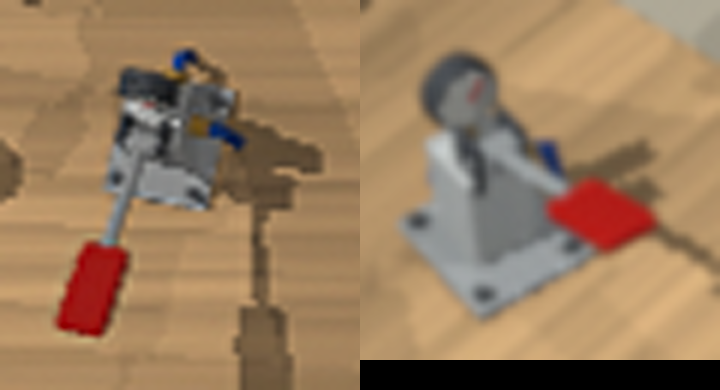

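Run:
```python
from h import *
a=cv2.imread("pics/top0.png");b=cv2.imread("pics/side0.png")
np.set_printoptions(precision=4,suppress=True)
def m(im,lo,hi,box):
    h=cv2.inRange(cv2.cvtColor(im,cv2.COLOR_BGR2HSV),lo,hi);k=np.zeros_like(h);u,v,w,t=box;k[v:v+t,u:u+w]=h[v:v+t,u:u+w]
    n,l,s,c=cv2.connectedComponentsWithStats(k);i=1+s[1:,4].argmax();return (l==i).astype(np.uint8),c[i],s[i]
# pad
mt,ct,st=m(a,(0,150,90),(8,255,255),(155,205,30,35));ms,cs,ss=m(b,(0,150,90),(8,255,255),(190,240,30,35))
print("pad",ct,st,cs,ss,"tri",tri(ct,cs))
box=cv2.boxPoints(cv2.minAreaRect(np.argwhere(mt)[:,::-1].astype(np.float32)))
print("pad box z.129",[plane("top",p,.129)[:2] for p in box])
# hook
mh,ch,sh=m(a,(20,130,90),(32,255,255),(330,150,25,45));p=np.argwhere(mh)[:,::-1]
print("hook",sh);
for v in range(sh[1],sh[1]+sh[3],4): u=p[p[:,1]==v][:,0].mean();print(v,u,plane("top",(u,v),.197)[:2])
mh2,_,sh2=m(b,(18,110,90),(34,255,255),(265,115,45,30));q=np.argwhere(mh2)[:,::-1];print("hook side",sh2,q[q[:,0].argmax()],q[q[:,1].argmax()], q[q[:,0].argmin()])
# mug
mm,cm,sm=m(a,(0,0,140),(180,50,255),(222,200,32,30));print("mug",cm,sm)
c=max(cv2.findContours(mm,0,2)[0],key=cv2.contourArea)
cc=c[c[:,0,0]>235-1];e=cv2.fitEllipse(cc);print(e,plane("top",e[0],.082))
q=np.argwhere(mm)[:,::-1];q=q[q[:,0]<232];print("handle",q[:,0].min(),q.mean(0),plane("top",q.mean(0),.045), plane("top",(q[:,0].min(),q[:,1].mean()),.045))
# tray corners from t1 crop
for n,(x,y) in dict(bl=(411,280),br=(630,283),tl=(415,73),tr=(630,83)).items(): print(n,plane("top",(220+x/4.4,145+y/4.4),.045)[:2])
```

```text
pad [170.0083 222.7355] [164 215  12  16 121] [205.1159 257.3116] [196 251  19  13 138] tri (array([0.4179, 0.348 , 0.1262]), np.float64(0.0001748523848020185))
pad box z.129 [array([0.3936, 0.3714]), array([0.4527, 0.3537]), array([0.4427, 0.3239]), array([0.3837, 0.3417])]
hook [341 157   3  31  60]
157 341.5 [ 0.6653 -0.3235]
161 342.0 [ 0.6493 -0.3249]
165 341.5 [ 0.6334 -0.3223]
169 342.0 [ 0.6175 -0.3236]
173 341.5 [ 0.6017 -0.321 ]
177 341.5 [ 0.586  -0.3204]
181 341.5 [ 0.5703 -0.3198]
185 341.5 [ 0.5546 -0.3192]
hook side [274 123  25  12  68] [298 132] [295 134] [274 123]
mug [238.5751 213.0698] [227 200  27  30 473]
((243.80235290527344, 213.9792022705078), (19.564348220825195, 32.7065544128418), 173.51837158203125) [0.4569 0.0584 0.082 ]
handle 227 [229.1182 213.7   ] [0.4625 0.1205 0.045 ] [0.4625 0.1293 0.045 ]
bl [ 0.4828 -0.232 ]
br [ 0.4793 -0.4407]
tl [ 0.6851 -0.2414]
tr [ 0.6748 -0.4502]
```

Run:
```python
from h import *
np.set_printoptions(precision=4,suppress=True)
T=lambda x,y:(220+x/4.4-.4,145+y/4.4-.4);S=lambda x,y:(165+x/4-.4,110+y/4-.4)
print("tip",tri(T(540,186),S(533,93)),"edge",plane("top",T(540,190),.207))
print("mug",plane("top",T(96.5,304),.082),plane("side",S(353,424),.082),tri(T(96.5,304),S(353,424)))
print("mug h",plane("top",T(32,296),.06), "loop side",plane("side",S(315,475),.043))
b=cv2.imread("pics/top0.png");h=cv2.cvtColor(b,cv2.COLOR_BGR2HSV)[205:226,222:254];print(h[:,:,1])
print("post",tri(T(545,40),S(433,50)),"nozzle",tri(T(657,153),S(565,70)))
print("blue mug",plane("top",T(268,307),.082),"tumbler",plane("top",T(203,137),.105))
```

```text
tip (array([ 0.5448, -0.3204,  0.2063]), np.float64(0.0017626934449404353)) edge [ 0.5419 -0.3196  0.207 ]
mug [0.4581 0.0676 0.082 ] [0.4569 0.0695 0.082 ] (array([0.4584, 0.0677, 0.0799]), np.float64(3.896939253741253e-05))
mug h [0.4684 0.1289 0.06  ] loop side [0.4675 0.1095 0.043 ]
[[112 110 111 114  93  51  40  41  40  42  40  41  42  42  42  42  40  43
   44  45  45  45  42  44  42  43  44  44  43  43  42  42]
 [112 112 112 118  98  48  38  40  43  42  42  42  40  43  41  43  41  41
   38  39  39  38  45  43  43  43  44  44  43  43  43  43]
 [107 110 110 115  97  50  40  41  40  42  42  42  42  43  39  39  38  37
   41  37  40  37  34  39  42  46  43  42  42  43  42  43]
 [112 112 111 116 102  50  40  42  43  40  42  42  43  41  36  34  41  37
   40  41  41  38  39  38  38  42  43  43  43  43  44  44]
 [111 111 112 116  99  52  39  39  42  42  43  43  42  38  39  38  40  47
   40  42  44  40  45  42  37  36  42  43  42  41  44  43]
 [109 110 110 115  96  47  35  39  41  43  42  42  39  38  39  43  39  39
   36  40  40  38  43  43  39  36  38  42  43  43  44  43]
 [109 111 113 
[... 1505 characters left out ...]
1  41  39  38  39
   39  40  40  39  39  42  45  44  45  45  44  44  45  44]
 [112 112 111 114  98  29  39  41  41  40  41  41  41  39  41  41  44  40
   39  42  42  41  41  42  43  46  45  44  44  45  42  44]
 [111 110 111 116  94  29  39  41  41  42  42  42  41  41  42  42  42  42
   42  42  46  44  43  43  43  46  47  45  44  42  44  45]
 [111 111 110 117  92  29  40  41  41  41  41  41  39  41  41  43  41  41
   42  42  43  46  43  45  46  43  46  45  45  45  45  44]]
post (array([ 0.677 , -0.3306,  0.202 ]), np.float64(0.0003941584920440652)) nozzle (array([ 0.5809, -0.4356,  0.1673]), np.float64(0.003508289729509408))
blue mug [ 0.4549 -0.0913  0.082 ] tumbler [ 0.611  -0.0315  0.105 ]
```

drive_tool:
  commands: "85 0 0 0 -9.4; 85 0 0 0 -9.4; 85 0 0 0 -9.4; 85 0 0 0 -9.4; 85 0 0 0 -9.4; 85 0 0 0 -9.1; 85 1 0 0 0; 85 1 0 0 0"

```text
time: 1.1
tool_pos: [0.2659, -0.5102, 0.2305]
tool_rot: [-0.001, 0.765, 0.644, 0.0]
contact_force: [-0.4, -1.0, -0.5]
gripper_width: 0.999
```

```bash
cat >> h.py <<'E'
def go(x,y,z=None):
    s=manip.state();M=R.from_quat(s["tool_rot"],scalar_first=True).as_matrix();p=s["tool_pos"]
    d=M.T@(np.array([x,y,p[2] if z is None else z])-p)/.03
    print("t",round(s["time"],2),"p",p.round(4),"yangle",round(float(np.degrees(np.arctan2(M[1,1],M[0,1]))),1),"F",s["contact_force"].round(1),"w",round(s["gripper_width"],3),"units",d.round(2))
E
python3 -c "
from h import *
go(.458,.068,.2)"
```

```text
t 1.1 p [ 0.2659 -0.5102  0.2305] yangle -9.8 F [-0.4 -1.  -0.5] w 0.999 units [20.08  3.04  1.04]
```

drive_tool:
  commands: "85 1 0.15 0 0; 85 1 0.15 0 0; 85 1 0.15 0 0; 85 1 0.15 0 0; 85 1 0.15 0 0; 85 1 0.15 0 0; 85 1 0.15 0 0; 85 1 0.15 0 0"

```text
time: 2.1
tool_pos: [0.3421, -0.2794, 0.2308]
tool_rot: [-0.0, 0.765, 0.645, 0.0]
contact_force: [0.5, -1.2, -0.2]
gripper_width: 0.995
```

drive_tool:
  commands: "85 1 0.15 0.1 0; 85 1 0.15 0.1 0; 85 1 0.15 0.1 0; 85 1 0.15 0.1 0; 85 1 0.15 0.1 0; 85 1 0.15 0.1 0; 85 1 0.15 0.1 0; 85 1 0.15 0.1 0"

```text
time: 3.1
tool_pos: [0.418, -0.0491, 0.2068]
tool_rot: [-0.0, 0.765, 0.645, -0.0]
contact_force: [0.0, -0.1, 0.7]
gripper_width: 0.995
```

drive_tool:
  commands: "85 1 0.15 0 0; 85 1 0.15 0 0; 85 1 0.15 0 0; 85 0.7 0.15 0 0; 85 0.3 0.05 0 0; 85 0 0 0 0; 85 0 0 0 0; 85 0 0 0 0"

```text
time: 4.1
tool_pos: [0.4575, 0.0642, 0.2073]
tool_rot: [0.0, 0.765, 0.644, -0.0]
contact_force: [0.3, -0.8, 0.4]
gripper_width: 0.996
```

```bash
python3 -c "
from h import *
go(.458,.068,.041)
a=manip.grab_frame('top');b=manip.grab_frame('side')
A=cv2.resize(a[180:240,215:275,::-1],None,fx=6.5,fy=6.5,interpolation=2);B=cv2.resize(b[180:240,225:285,::-1],None,fx=6.5,fy=6.5,interpolation=2)
cv2.imwrite('pics/g.png',np.hstack([A,B]))"
```

```text
t 4.1 p [0.4575 0.0642 0.2073] yangle -9.8 F [ 0.3 -0.8  0.4] w 0.996 units [ 0.13 -0.01  5.54]
```

View pics/g.png

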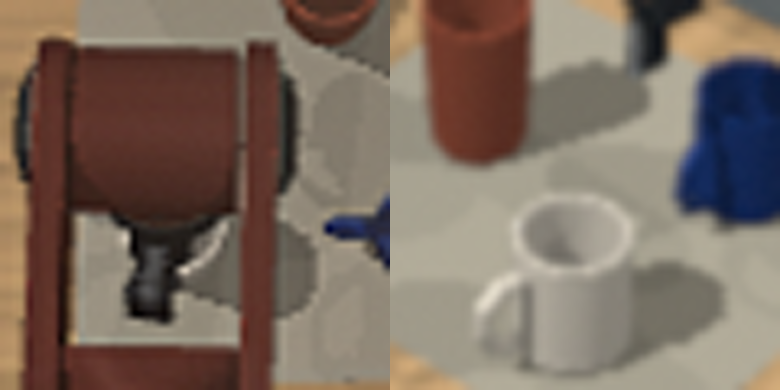

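drive_tool:
  commands: "85 0.13 0 0.9 0; 85 0 0 0.9 0; 85 0 0 0.9 0; 85 0 0 0.8 0; 85 0 0 0.8 0; 85 0 0 0.7 0; 85 0 0 0.54 0; 85 0 0 0 0"

```text
time: 5.2
tool_pos: [0.4572, 0.0685, 0.0398]
tool_rot: [-0.001, 0.765, 0.644, -0.001]
contact_force: [0.1, -0.3, -0.2]
gripper_width: 0.993
```

drive_tool:
  commands: "50 0 0 0 0; 50 0 0 0 0; 50 0 0 0 0; 50 0 0 0 0; 50 0 0 0 0; 50 0 0 0 0; 50 0 0 0 0; 50 0 0 0 0"

```text
time: 6.2
tool_pos: [0.4598, 0.0686, 0.0427]
tool_rot: [0.001, 0.765, 0.645, 0.001]
contact_force: [0.6, -0.4, 6.2]
gripper_width: 0.748
```

```bash
python3 -c "
from h import *
go(.458,.068,.041)"
```

```text
t 6.2 p [0.4598 0.0686 0.0427] yangle -9.7 F [ 0.6 -0.4  6.2] w 0.748 units [-0.03 -0.06  0.06]
```

drive_tool:
  commands: "50 0 0 -0.3 0; 50 0 0 -0.6 0; 50 0 0 -0.8 0; 50 0 0 -0.8 0; 50 0 0 -0.8 -2; 50 0 0 -0.8 -2; 50 0 0 -0.7 -2; 50 0 0 -0.5 -2"

```text
time: 7.2
tool_pos: [0.4577, 0.0688, 0.2004]
tool_rot: [-0.0, 0.717, 0.697, -0.0]
contact_force: [-0.1, 0.3, -3.6]
gripper_width: 0.748
```

```bash
python3 -c "
from h import *
go(.45,-.366,.2017)"
```

```text
t 7.2 p [0.4577 0.0688 0.2004] yangle -1.6 F [-0.1  0.3 -3.6] w 0.748 units [-14.49   0.16  -0.04]
```

drive_tool:
  commands: "50 -0.5 0 0 0; 50 -1 0 0 0; 50 -1 0 0 0; 50 -1 0 0 0; 50 -1 0 0 0; 50 -1 0 0 0; 50 -1 0 0 0; 50 -1 0 0 0"

```text
time: 8.2
tool_pos: [0.4501, -0.1576, 0.1983]
tool_rot: [-0.001, 0.718, 0.696, -0.001]
contact_force: [0.6, 0.8, -3.0]
gripper_width: 0.75
```

drive_tool:
  commands: "50 -1 0 0 0; 50 -1 0 0 0; 50 -1 0 0 0; 50 -1 0 0 0; 50 -1 0 0 0; 50 -1 0 0 0; 50 -0.7 0.1 0 0; 50 -0.3 0.06 0 0"

```text
time: 9.2
tool_pos: [0.4493, -0.3671, 0.1991]
tool_rot: [-0.001, 0.718, 0.696, 0.0]
contact_force: [0.6, 0.6, -3.2]
gripper_width: 0.749
```

```bash
python3 -c "
from h import *
go(.45,-.366,.2017)
a=manip.grab_frame('top');b=manip.grab_frame('side')
A=cv2.resize(a[155:220,315:380,::-1],None,fx=6,fy=6,interpolation=2);B=cv2.resize(b[110:175,255:320,::-1],None,fx=6,fy=6,interpolation=2)
cv2.imwrite('pics/g2.png',np.hstack([A,B]))
print(proj('side',(.452,-.321,.202)),proj('side',(.545,-.3205,.207)))"
```

```text
t 9.2 p [ 0.4493 -0.3671  0.1991] yangle -1.8 F [ 0.6  0.6 -3.2] w 0.749 units [ 0.04  0.02 -0.09]
[317.23285985 141.68478201] [297.62312827 132.6562753 ]
```

View pics/g2.png

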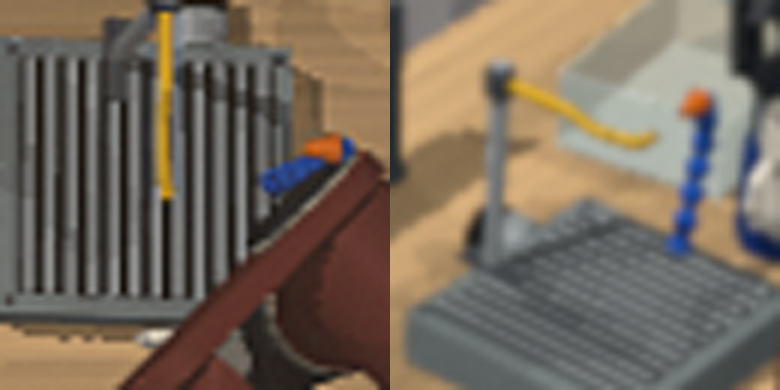

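```bash
python3 -c "
from h import *
print(plane('top',(337.9,211.2),.2),plane('top',(340,211.2),.2),proj('side',(.449,-.367,.239)))
crop('side',285,110,70,70,8,'pics/g3.png')"
```

```text
[ 0.45308659 -0.3008623   0.2       ] [ 0.45306496 -0.30883565  0.2       ] [325.17204774 129.06618057]
```

View pics/g3.png

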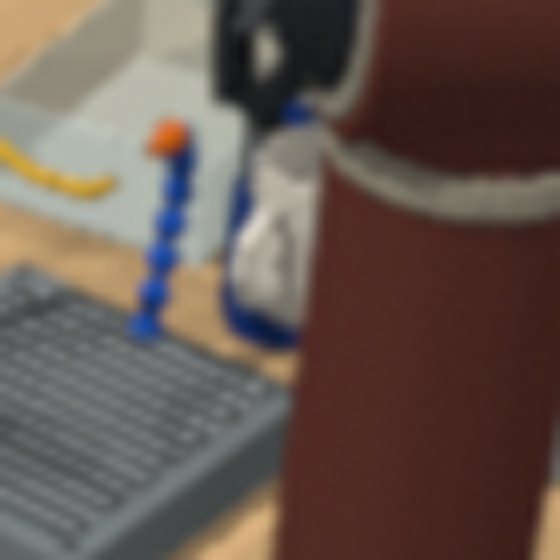

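drive_tool:
  commands: "50 0.1 0.1 -0.08 0; 50 0.04 0.4 0 0; 50 0.02 0.4 0 0; 50 0 0.4 0 0; 50 0 0.4 0 0; 50 0 0.4 0 0; 50 0 0.4 0 0; 50 0 0.3 0 0"

```text
time: 10.35
tool_pos: [0.5348, -0.3641, 0.2024]
tool_rot: [-0.0, 0.718, 0.696, -0.0]
contact_force: [0.0, 0.2, -2.6]
gripper_width: 0.751
```

```bash
python3 -c "
from h import *
go(.583,-.3665,.202)"
```

```text
t 10.35 p [ 0.5348 -0.3641  0.2024] yangle -1.7 F [ 0.   0.2 -2.6] w 0.751 units [-0.03  1.61  0.01]
```

drive_tool:
  commands: "50 0 0.2 0 0; 50 0 0.25 0 0; 50 0 0.25 0 0; 50 0 0.25 0 0; 50 -0.03 0.25 0 0; 50 0 0.2 0 0; 50 0 0.15 0 0; 50 0 0 0 0"

```text
time: 11.35
tool_pos: [0.5807, -0.3663, 0.2024]
tool_rot: [-0.0, 0.718, 0.696, -0.0]
contact_force: [-0.1, 0.2, -3.4]
gripper_width: 0.749
```

```bash
python3 -c "
from h import *
go(.583,-.3665,.1825)
a=manip.grab_frame('top');b=manip.grab_frame('side')
A=cv2.resize(a[150:205,320:375,::-1],None,fx=7,fy=7,interpolation=2);B=cv2.resize(b[105:160,265:320,::-1],None,fx=7,fy=7,interpolation=2)
cv2.imwrite('pics/g4.png',np.hstack([A,B]))"
```

```text
t 11.35 p [ 0.5807 -0.3663  0.2024] yangle -1.7 F [-0.1  0.2 -3.4] w 0.749 units [-0.01  0.08  0.66]
```

View pics/g4.png

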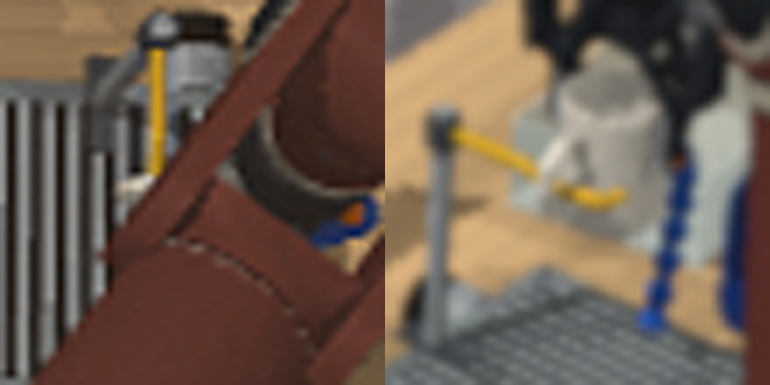

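drive_tool:
  commands: "50 0 0.05 0.1 0; 50 0 0 0.1 0; 50 0 0 0.1 0; 50 0 0 0.1 0; 50 0 0 0.1 0; 50 0 0 0.05 0; 50 0 0 0 0; 50 0 0 0 0"

```text
time: 12.45
tool_pos: [0.5821, -0.3664, 0.1862]
tool_rot: [0.0, 0.718, 0.696, 0.0]
contact_force: [-0.9, -0.5, -2.4]
gripper_width: 0.75
```

```bash
python3 -c "
from h import *
go(.583,-.3665,.1825)"
```

```text
t 12.45 p [ 0.5821 -0.3664  0.1862] yangle -1.7 F [-0.9 -0.5 -2.4] w 0.75 units [-0.    0.03  0.12]
```

drive_tool:
  commands: "50 0 0 0.05 0; 50 0 0 0.05 0; 50 0 0 0.05 0; 50 0 0 0.03 0; 50 0 0 0 0; 50 0 0 0 0; 50 0 0 0 0; 50 0 0 0 0"

```text
time: 13.45
tool_pos: [0.582, -0.3664, 0.1806]
tool_rot: [0.0, 0.718, 0.696, 0.0]
contact_force: [-0.5, 0.2, -2.2]
gripper_width: 0.75
```

drive_tool:
  commands: "50 0 0 0.03 0; 50 0 0 0.03 0; 50 0 0 0.03 0; 50 0 0 0.02 0; 50 0 0 0 0; 50 0 0 0 0; 50 0 0 0 0; 50 0 0 0 0"

```text
time: 14.45
tool_pos: [0.5823, -0.3665, 0.1792]
tool_rot: [0.001, 0.718, 0.696, 0.0]
contact_force: [-2.4, 1.1, 5.6]
gripper_width: 0.754
```

drive_tool:
  commands: "85 0 0 0 0; 85 0 0 0 0; 85 0 0 0 0; 85 0 0 0 0; 85 0 0 0 0; 85 0 0 0 0; 85 0 0 -0.1 0; 85 0 0 -0.3 0"

```text
time: 15.45
tool_pos: [0.5817, -0.3662, 0.1891]
tool_rot: [-0.001, 0.718, 0.696, -0.0]
contact_force: [0.7, 0.2, 1.0]
gripper_width: 0.998
```

```bash
python3 -c "
from h import *
go(.583,-.3665,.30)
b=manip.grab_frame('side');crop('side',260,100,70,65,8,'pics/g5.png',b)"
```

```text
t 15.45 p [ 0.5817 -0.3662  0.1891] yangle -1.7 F [0.7 0.2 1. ] w 0.998 units [-0.01  0.04 -3.7 ]
```

View pics/g5.png

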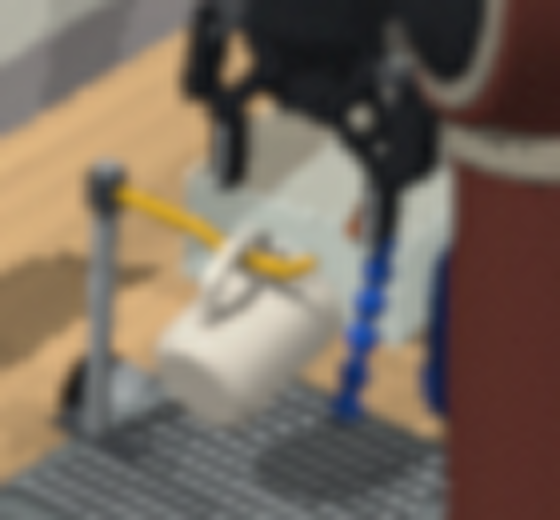

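drive_tool:
  commands: "85 0 0 -0.4 0; 85 0 0 -0.6 0; 85 0 0 -0.7 0; 85 0 0 -0.7 0; 85 0 0 -0.8 0; 60 0 0 -0.8 0; 30 0 0 -0.5 0; 0 0 0 0 0"

```text
time: 16.5
tool_pos: [0.5825, -0.3668, 0.3267]
tool_rot: [0.002, 0.718, 0.696, 0.0]
contact_force: [-0.9, -0.3, 0.5]
gripper_width: 0.368
```

```bash
python3 -c "
from h import *
go(.411,.350,.17)"
```

```text
t 16.5 p [ 0.5825 -0.3668  0.3267] yangle -1.7 F [-0.9 -0.3  0.5] w 0.368 units [23.72 -6.45  5.16]
```

drive_tool:
  commands: "0 0.98 -0.27 0 0; 0 0.98 -0.27 0 0; 0 0.98 -0.27 0 0; 0 0.98 -0.27 0 0; 0 0.98 -0.27 0 0; 0 0.98 -0.27 0 0; 0 0.98 -0.27 0 0; 0 0.98 -0.27 0 0"

```text
time: 17.5
tool_pos: [0.5235, -0.1282, 0.3228]
tool_rot: [-0.001, 0.718, 0.696, -0.0]
contact_force: [0.2, -0.3, -0.5]
gripper_width: -0.0
```

drive_tool:
  commands: "0 0.98 -0.27 0 0; 0 0.98 -0.27 0 0; 0 0.98 -0.27 0 0; 0 0.98 -0.27 0 0; 0 0.98 -0.27 0 0; 0 0.98 -0.27 0 0; 0 0.98 -0.27 0 0; 0 0.98 -0.27 0 0"

```text
time: 18.5
tool_pos: [0.4659, 0.1086, 0.3229]
tool_rot: [-0.001, 0.718, 0.696, -0.001]
contact_force: [0.7, 0.8, -0.5]
gripper_width: -0.0
```

drive_tool:
  commands: "0 0.98 -0.27 0.4 0; 0 0.98 -0.27 0.4 0; 0 0.98 -0.27 0.5 0; 0 0.98 -0.27 0.5 0; 0 0.98 -0.27 0.5 0; 0 0.98 -0.27 0.5 0; 0 0.98 -0.27 0.4 0; 0 0.98 -0.27 0.4 0"

```text
time: 19.5
tool_pos: [0.408, 0.3453, 0.2144]
tool_rot: [-0.0, 0.718, 0.696, -0.001]
contact_force: [0.2, -0.5, 0.2]
gripper_width: -0.005
```

```bash
python3 -c "
from h import *
go(.411,.350,.14)"
```

```text
t 19.5 p [0.408  0.3453 0.2144] yangle -1.7 F [ 0.2 -0.5  0.2] w -0.005 units [0.16 0.1  2.48]
```

drive_tool:
  commands: "0 0.1 0.1 0.5 0; 0 0 0 0.6 0; 0 0 0 0.6 0; 0 0 0 0.4 0; 0 0 0 0.2 0; 0 0 0 0 0; 0 0 0 0 0; 0 0 0 0 0"

```text
time: 20.5
tool_pos: [0.4125, 0.348, 0.1481]
tool_rot: [0.0, 0.718, 0.696, 0.001]
contact_force: [-0.1, -0.5, 0.1]
gripper_width: -0.004
```

```bash
python3 -c "
from h import *
go(.411,.350,.091)"
```

```text
t 20.5 p [0.4125 0.348  0.1481] yangle -1.7 F [-0.1 -0.5  0.1] w -0.004 units [ 0.06 -0.05  1.9 ]
```

drive_tool:
  commands: "0 0.06 -0.05 0.2 0; 0 0 0 0.2 0; 0 0 0 0.2 0; 0 0 0 0.2 0; 0 0 0 0.2 0; 0 0 0 0.2 0; 0 0 0 0.1 0; 0 0 0 0 0"

```text
time: 21.5
tool_pos: [0.4105, 0.3502, 0.1088]
tool_rot: [-0.001, 0.718, 0.696, 0.0]
contact_force: [-2.9, 1.2, 6.0]
gripper_width: 0.003
```

drive_tool:
  commands: "0 0 0 0.15 0; 0 0 0 0.15 0; 0 0 0 0.15 0; 0 0 0 0.1 0; 0 0 0 0 0; 0 0 0 0 0; 0 0 0 0 0; 0 0 0 0 0"

```text
time: 22.5
tool_pos: [0.4098, 0.3505, 0.0924]
tool_rot: [-0.001, 0.718, 0.696, -0.0]
contact_force: [-5.1, 1.5, 7.5]
gripper_width: -0.001
```

```bash
python3 -c "
from h import *
go(.411,.350,.091)
b=manip.grab_frame('side');a=manip.grab_frame('top')
A=cv2.resize(b[225:285,170:230,::-1],None,fx=6.5,fy=6.5,interpolation=2);B=cv2.resize(b[100:160,255:315,::-1],None,fx=6.5,fy=6.5,interpolation=2)
cv2.imwrite('pics/f.png',np.hstack([A,B]))"
```

```text
t 22.5 p [0.4098 0.3505 0.0924] yangle -1.7 F [-5.1  1.5  7.5] w -0.001 units [-0.01  0.04  0.05]
```

View pics/f.png

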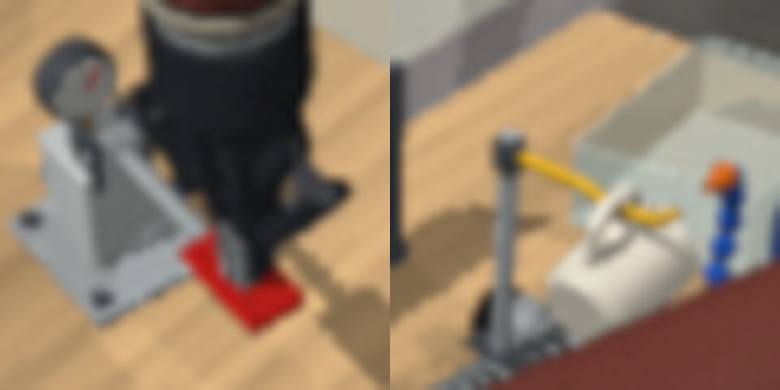

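drive_tool:
  commands: "0 0 0 0 0; 0 0 0 0 0; 0 0 0 0 0; 0 0 0 0 0; 0 0 0 0 0; 0 0 0 0 0; 0 0 0 0 0; 0 0 0 0 0"

```text
time: 23.6
tool_pos: [0.4098, 0.3505, 0.0924]
tool_rot: [-0.001, 0.718, 0.696, -0.0]
contact_force: [-5.1, 1.9, 6.6]
gripper_width: 0.003
```

```bash
python3 -c "
from h import *
go(.411,.350,.091)
b=manip.grab_frame('side')
m=cv2.inRange(cv2.cvtColor(b,cv2.COLOR_RGB2HSV),(0,150,90),(8,255,255));m[:240]=0;m[285:]=0;m[:,:185]=0;m[:,230:]=0
p=np.argwhere(m)[:,::-1];print('pad px box',p.min(0),p.max(0))
c=np.array([.5167,.318]);d=np.array([-.957,.287]);n=np.array([.287,.957])
q=np.array([proj('side',[*(c+d*r+n*s),.091]) for r in(.08,.145) for s in(-.017,.017)]);print('level expected',q.min(0),q.max(0))
print(manip.job_done())"
```

```text
t 23.6 p [0.4098 0.3505 0.0924] yangle -1.7 F [-5.1  1.9  6.6] w 0.003 units [-0.01  0.04  0.05]
pad px box [198 261] [216 275]
level expected [197.40357858 258.16812904] [217.4713522  276.11443051]
the job is handed in; nothing more can be done
None
```

The white mug is hanging by its handle on the yellow hook, and the arm was holding the air lever level when I handed the job in at about 23.6 s. `job_done` gives no verdict, so the result is not confirmed.

**Mug:** I gripped it from above, threaded the handle over the hook tip, lowered it until the hook took its weight, let go and lifted clear. The last picture, taken while pressing the lever, shows the hook through the handle and the mouth towards the nozzle. This was judged by eye; I did not measure the loop-to-seat distance in that picture.

**Lever:** I pressed the red pad with shut fingers to a height of 92.4 mm (91 mm is level). The pose held still for over a second, with about 7 N vertical force. The pad's outline in the side picture is within about 3 pixels of where a level pad should appear.

**Other checks:** The wrist force also showed about 5 N sideways, probably friction on the pad. No contact with the other objects showed in the force readings or pictures, but I did not re-measure their positions at the end.

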